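# Snap the press stud of a copper tag with bench pliers

### The arm

A 7-joint arm with a two-finger parallel gripper is mounted at the origin on the work surface. World frame = base frame: x ahead of the robot, y to its left, z up, the work surface at z = 0. Lengths are in m, angles in rad, forces in N, time in s.
With the tool pointing down it reaches from about 0.425 to 0.925 m from the base axis. Payload 6.8 kg.
Tool frame: the origin (TCP) lies on the front face of the gripper's body, between the roots of the fingers; the fingertips stand 73 mm ahead of it and the grasp point (between the pads) lies 54 mm ahead of it (env.nose_length is the distance from the TCP to the fingertips, in m); z points along the fingers, y is the direction in which the jaws open and shut (so a half turn about z gives the same grasp; the last joint's range is limited). The gripper opens to 85 mm and grips with 20 to 120 N. Pads are 22 mm wide; open, the fingers measure 114 mm over their backs; the gripper's body (76 mm by 85 mm) begins 54 mm behind the grasp point. The pads swing forward as they close: fully open they stand 13 mm farther back than shut.
Start: joints at [-1.338, 0.477, 0.022, 1.555, -0.011, 1.109, -0.083], TCP at [0.226, 0.636, 0.304] pointing down, gripper open.
Joint ranges: [-2.96, 2.96], [-0.34, 2.1], [-1.41, 1.46], [0.24, 2.44], [-1.37, 4.51], [0.17, 1.92], [-2.96, 2.96]. Speed limits (rad/s): [2.39, 2.39, 3.14, 3.14, 3.14, 3.14, 3.14].

### API

Orientations are given as a unit quaternion [w, x, y, z].
In Python, from cell import env, kin, camera, calibration, job gives the robot as it stands. The module is installed in compiled form; this text tells all that it offers. Calls block until the motion is done:
- env.reach(position, orientation): joint-space move of the TCP to a pose.
- env.movel(position, velocity=0.15, rot=None, stop_force=None): straight line of the TCP; rot=None keeps the orientation; velocity is the mean speed in m/s. With stop_force (N) it stops when the force on the tool has changed by that much, and returns True; else False.
- env.goto_joints(angles): joint-space move.
- env.grip(opening, f_grip=None): finger opening in m; f_grip is the grip in N (None keeps the last); returns when the fingers have stopped.
- env.dwell(seconds).
- kin.inverse_kinematics(position, orientation): joint angles nearest the present ones, or None.
- env.get_state(): the state.
- camera(name): name is "scene" or "top" or "wrist"; returns (picture, depth): 480x640x3 uint8, blue, green, red; 480x640 float32, m along the optical axis (not along the pixel's ray), 0 where there is no reading.
- calibration(name): a dict with "fx", "fy", "cx", "cy" (pixels), "rvec" (rotation vector, rad) and "tvec" (3), from world to camera coordinates, as OpenCV has them. Camera axes: x right, y down, z forward; pixel columns grow to the right and rows downward; lengths in m; the calibration is good to about 2 mm. A picture is of the moment at which its call begins: read the wrist's pose just before it. calibration takes no time and is no camera call; for the wrist camera it gives the pose at the moment of the call.
A pose or a line that the arm cannot do raises env.PlanningError and nothing moves.
- job.job_done(): hands the job in, once; it reports no verdict.
The state is a dict: "time": time; "qpos": joint angles; "joint_velocities": joint speeds; "joint_torque": joint torques, N m; "tcp_pos": TCP position; "orientation": TCP orientation; "force": force on the tool from outside, world axes, zero at the start; "torque": the same for the moment, N m; "opening": finger opening in m.
Only numpy, scipy, OpenCV 4.12 (cv2) and the standard library are available. Lean on these libraries where they do the work, as an engineer would, in place of code of your own. Each camera call takes 0.05 s, during which the arm holds its last target. There are 200 camera calls.

### The job

A copper tag lies in the jaws of one of the two pliers held in wooden stands; its press stud is not yet snapped together. Press the handle of those pliers down until the stud clicks fully home and let them spring open, then draw the tag out of the jaws and lay it flat in the wooden tray, stud side up.

Things in the scene. Friction and masses are not known exactly. Their poses are not given: they have to be found in the camera images.
- pliers: The snap pliers that hold the tag (the look-alikes in the other stand have empty jaws, not needed), lower handle clamped in a fixed wooden stand 225 x 70 mm. Origin: on the table under their middle; x from the handles to the hinge, z up. Hinge at x 75, z 80 mm. Jaws at x 25, y 0: lower die top z 55 mm; the tag lies on it and on a rest post 20 mm thick at y -50 mm, and sticks out to -y.
- handle (a point): Press point: middle of the top face of the upper handle's black grip (24 mm wide, 100 mm long along the pliers' x), 150 mm from the hinge. 132 mm above the table when open, about 98 mm when shut. It moves with the handle. Pressing takes 2 to 8 N up to the click, then it meets a stop. Let go, it springs open by itself, the upper die then 10 mm above the snapped cap.
- tag: Loose copper plate 120 x 30 x 5 mm, 0.16 kg. Origin: centre of its underside; x along its length from the stud end to the free end, z up out of the stud face. Stud at x = -40 mm. The free half hangs clear beside the pliers: grip it across its 30 mm width at x = 40 mm, nothing below down to the table. Draw it out of the open jaws level along its own +x, 70 mm.
- stud (a joint): Brass press stud on the tag, cap 20 mm across and 6 mm high. Value: travel of the cap down onto its post in m: about 0 open (cap top 19 mm above the tag's underside), 0.006 snapped home (13 mm). It needs up to about 15 N on the cap, snaps over half-way and stays.
- tray: Fixed shallow wooden tray, outside 190 (x) x 140 (y) x 25 mm high, walls 6 mm, floor 6 mm thick, empty, open on top. Origin: centre of its underside on the table.
There are look-alikes about, which are no part of the job. What is meant by the tag is not black or pink, and is the larger of those in its own colour.

How it is judged:
On the way:
1. the stud is snapped home while the tag lies in the jaws of the pliers (value of joint stud above 0.0045 m and x of tag in the frame of pliers between 0.005 and 0.045 m and y of tag in the frame of pliers between -0.06 and -0.02 m and z of tag in the frame of pliers between 0.045 and 0.065 m), for 0.2 s.
At the end, for the whole second after the job is handed in: The tag rests at peace flat on the tray's floor (within 7 degrees, its origin less than 14 mm above the table and inside the tray's walls), stud side up, with the stud snapped home (cap more than 4.5 mm down), let go. The stud must have been snapped while the tag lay in the jaws of the pliers (value of joint stud above 0.0045 m and x of tag in the frame of tray between -0.07 and 0.07 m and y of tag in the frame of tray between -0.055 and 0.055 m and height (world z) of tag below 0.014 m and angle between tag's own z axis and vertical below 0.12 rad and linear speed of tag below 0.02 m/s); the robot touches nothing.
It also fails if it takes over 53 s, if anything falls off the work surface, if the arm or the gripper's body presses on something with over 40 N, if the wrist force passes 120 N, or if a joint passes its speed limit or range.

## Working session

There is one attempt and no reset: what is moved stays moved. The work goes in short steps, each a Python script; the robot and the scene stay as the last script left them, time stands still between calls to the robot, and variables do not carry over. Pictures are saved under pics/ and viewed, about 8 in all and at most 12, crops included, and the job is handed in when it is done.

```bash
mkdir -p pics; cat > h.py <<'E'
import numpy as np, cv2
from cell import env,kin,camera,calibration,job
def pts(name):
    c=calibration(name); img,d=camera(name)
    v,u=np.mgrid[0:480,0:640]
    P=np.stack([(u-c['cx'])/c['fx']*d,(v-c['cy'])/c['fy']*d,d],-1)
    R=cv2.Rodrigues(np.array(c['rvec'],float))[0]
    W=(P-np.array(c['tvec'],float).ravel())@R
    W[d==0]=np.nan
    return img,W
E
python3 - <<'E'
from h import *
for n in('top','scene'):
    i,W=pts(n); cv2.imwrite(f'pics/{n}.png',i); np.save(n+'.npy',W)
s=env.get_state();print(s['time'],s['tcp_pos'],s['orientation'],s['force'])
E
```

```text
0.1 [0.22550584 0.63579951 0.30304714] [-6.82928878e-05  1.69610635e-01  9.85510827e-01 -7.98743781e-04] [ 0.83818008  0.28033577 -0.20443452]
```

View pics/top.png

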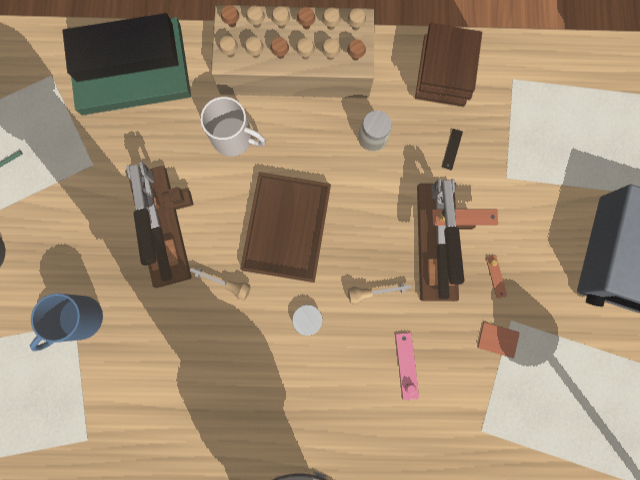

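View pics/scene.png

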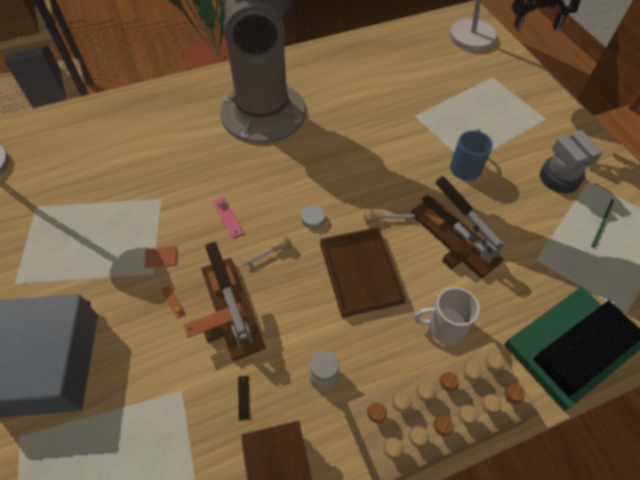

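The view from above shows these candidates for the tag:
- the copper tag in the right pliers, (475,217)
- the small copper tag at (496,275)
- the black tag at (452,149)
- the pink tag at (407,365)
- the copper block at (498,340)

The left pliers at (155,225) have empty jaws. I choose the tag in the right pliers. The tray is at (287,227). Next I measure and check with one close crop.

```bash
python3 - <<'E'
from h import *
i=cv2.imread('pics/top.png');W=np.load('top.npy')
cv2.imwrite('pics/crop.png',cv2.resize(i[165:310,395:525],None,fx=4,fy=4,interpolation=cv2.INTER_CUBIC))
h=cv2.cvtColor(i,cv2.COLOR_BGR2HSV)
def sub(m,u0,u1,v0,v1):
    o=np.zeros(m.shape,bool);o[v0:v1,u0:u1]=m[v0:v1,u0:u1];return o
def rect(m,n):
    P=W[m];P=P[~np.isnan(P[:,0])];r=cv2.minAreaRect(P[:,:2].astype(np.float32)*1000)
    print(n,len(P),r,'z',np.percentile(P[:,2],[5,50,95]).round(4));return P
z=W[...,2]
cop=(h[...,0]<14)&(h[...,1]>110)&(h[...,2]>90)
rect(sub(cop&(z>.045)&(z<.075),430,505,200,235),'tag')
rect(sub(cop&(z>.045)&(z<.075),458,505,200,235),'tagfree')
rect(sub((h[...,2]<70)&(z>.09),400,480,180,305),'black hi')
rect(sub((z>.02)&(z<.05),405,475,170,310),'stand')
rect(sub((z>.018)&(z<.032),232,340,160,290),'tray')
for v in range(215,290,8):
    r=[(u,*W[v,u].round(3)) for u in range(436,466,4)];print(v,[(int(a),float(b),float(c),float(d)) for a,b,c,d in r])
E
```

```text
tag 789 ((579.0357055664062, -291.28472900390625), (30.838132858276367, 120.72624206542969), 2.498993396759033) z [0.0577 0.0603 0.063 ]
tagfree 627 ((579.7759399414062, -314.4158935546875), (30.874122619628906, 74.13145446777344), 1.306237816810608) z [0.0577 0.0604 0.0629]
black hi 833 ((518.7855224609375, -250.93739318847656), (131.33892822265625, 23.895618438720703), 0.8097749352455139) z [0.1172 0.1275 0.1372]
stand 1870 ((535.8163452148438, -256.85382080078125), (112.58218383789062, 222.5475311279297), 81.99129486083984) z [0.0202 0.0235 0.0494]
tray 1260 ((543.6268920898438, 44.88055419921875), (150.0330047607422, 227.64784240722656), 81.72570037841797) z [0.0209 0.025  0.0284]
215 [(436, 0.581, -0.238, 0.061), (440, 0.579, -0.242, 0.072), (444, 0.575, -0.244, 0.094), (448, 0.571, -0.247, 0.111), (452, 0.572, -0.253, 0.111), (456, 0.582, -0.274, 0.062), (460, 0.583, -0.283, 0.058), (464, 0.582, -0.289, 0.062)]
223 [(436, 0.566, -0.237, 0.062), (440, 0.567, -0.245, 0.06), (444, 0.567, -0.252, 0.061), (448, 0.557, -0.246, 0.112), (452, 0.557, -0.252, 0.115), (456, 0.567, -0.273,
[... 1226 characters left out ...]
]
271 [(436, 0.482, -0.243, 0.034), (440, 0.48, -0.246, 0.051), (444, 0.481, -0.254, 0.049), (448, 0.473, -0.24, 0.127), (452, 0.473, -0.245, 0.134), (456, 0.473, -0.251, 0.135), (460, 0.473, -0.258, 0.136), (464, 0.486, -0.305, 0.0)]
279 [(436, 0.467, -0.241, 0.039), (440, 0.466, -0.247, 0.046), (444, 0.466, -0.254, 0.048), (448, 0.466, -0.261, 0.049), (452, 0.459, -0.244, 0.138), (456, 0.459, -0.25, 0.138), (460, 0.46, -0.257, 0.138), (464, 0.471, -0.305, -0.002)]
287 [(436, 0.453, -0.245, 0.022), (440, 0.451, -0.246, 0.051), (444, 0.452, -0.253, 0.05), (448, 0.452, -0.26, 0.05), (452, 0.454, -0.275, 0.02), (456, 0.454, -0.283, 0.02), (460, 0.455, -0.296, 0.001), (464, 0.455, -0.304, 0.0)]
```

View pics/crop.png

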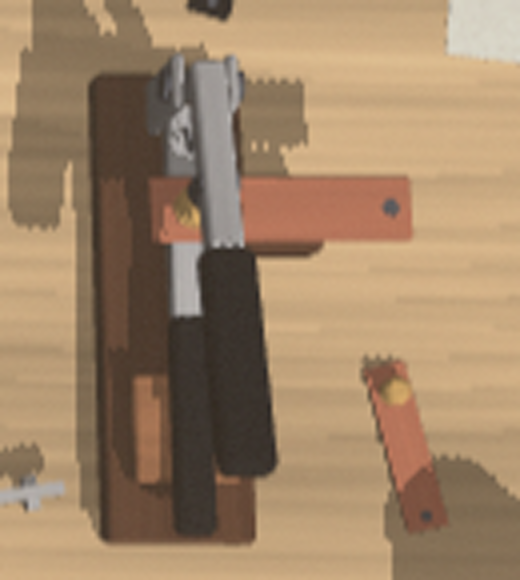

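The crop shows a large copper tag in the right pliers, with the brass stud under the jaws at about (437,217) in the full picture. The small copper tag at (495,275) lies apart on the table. The press point comes out near (0.482, -0.250, 0.132). Now I fix the tray and press.

```bash
cat >> h.py <<'E'
from scipy.spatial.transform import Rotation as Ro
def down(yaw):  # tool y axis along world direction yaw
    y=np.array([np.cos(yaw),np.sin(yaw),0]);z=np.array([0,0,-1.]);x=np.cross(y,z)
    q=Ro.from_matrix(np.stack([x,y,z],1)).as_quat();return q[[3,0,1,2]]
def best(p,yaw):
    q0=np.array(env.get_state()['qpos']);c=[]
    for a in(yaw,yaw+np.pi):
        j=kin.inverse_kinematics(p,down(a))
        if j is not None:c.append((np.abs(np.array(j)-q0).max(),a))
    print(c);return down(min(c)[1])
E
python3 - <<'E'
from h import *
i=cv2.imread('pics/top.png');W=np.load('top.npy');z=W[...,2]
m=((i[...,2]<105)&(z>.003)&(z<.035)).astype(np.uint8);m[:,:225]=0;m[:,345:]=0;m[:155]=0;m[300:]=0
m=cv2.morphologyEx(m,cv2.MORPH_OPEN,np.ones((3,3),np.uint8))
n,l,st,_=cv2.connectedComponentsWithStats(m);k=1+np.argmax(st[1:,4]);P=W[l==k]
print('tray',st[k],cv2.minAreaRect(P[:,:2].astype(np.float32)*1000))
L=env.nose_length;print(L)
env.grip(0.0)
p=[0.482,-0.2505,.160+L];q=best(p,np.radians(1.5));env.reach(p,q)
print(env.movel([.482,-.2505,.088+L],velocity=.04,stop_force=22))
s=env.get_state();print(s['time'],s['tcp_pos'][2]-L,s['force'])
env.dwell(.3);s=env.get_state();print(s['tcp_pos'][2]-L,s['force'])
env.movel([.482,-.2505,.17+L],velocity=.08)
s=env.get_state();print(s['time'],s['tcp_pos']-np.array([0,0,L]),s['force'],s['qpos'])
i,W=pts('top');cv2.imwrite('pics/t2.png',i);i,W=pts('scene');cv2.imwrite('pics/s2.png',cv2.resize(i[220:370,160:300],None,fx=4,fy=4))
E
```

```text
tray [ 242  175   86  105 6466] ((561.7550048828125, 38.26666259765625), (137.54727172851562, 188.7030487060547), 82.02396392822266)
0.0726
[(np.float64(1.0680471873469186), np.float64(0.026179938779914945)), (np.float64(1.8859446858199118), np.float64(3.167772592369708))]
True
5.5 0.09809088619201417 [-3.24732626  1.98795922 14.88425758]
0.09833705715091384 [-3.24343217  2.76266036 15.47427996]
6.8583 [ 0.48174229 -0.25024913  0.16953997] [-0.21347158  0.2441003  -0.23393739] [-0.28133736  0.43923406  0.83715137  1.97180612 -0.41026719  0.91179021
  0.79337277]
```

The handle met its stop at 98 mm. Now I take a close look from above the tag's free end.

```bash
python3 - <<'E'
from h import *
env.grip(.06)
q=env.get_state()['orientation']
env.reach([.580,-.345,.27],q)
i,W=pts('wrist');cv2.imwrite('pics/w1.png',i);np.save('w1.npy',W)
h=cv2.cvtColor(i,cv2.COLOR_BGR2HSV);z=W[...,2]
m=((h[...,0]<14)&(h[...,1]>110)&(z>.05)&(z<.07)).astype(np.uint8)
n,l,st,_=cv2.connectedComponentsWithStats(m);k=1+np.argmax(st[1:,4]);P=W[l==k]
print(st[k],cv2.minAreaRect(P[:,:2].astype(np.float32)*1000),np.percentile(P[:,2],[5,50,95]))
g=(h[...,0]>14)&(h[...,0]<32)&(h[...,1]>90)&(z>.055)&(z<.09)&(abs(W[...,0]-.58)<.03)&(abs(W[...,1]+.25)<.03)
print('brass',g.sum(),np.percentile(z[g],[5,25,50,75,95]) if g.any() else '', W[g].mean(0))
print(env.get_state()['time'])
E
```

```text
[ 298  118   38  116 3981] ((579.0724487304688, -303.3145751953125), (29.780839920043945, 93.64014434814453), 1.3993051052093506) [0.05929608 0.06050205 0.06169181]
brass 55 [0.06069415 0.06484075 0.06582787 0.06706864 0.07296435] [ 0.5768085  -0.25877115  0.06641594]
8.225
```

View pics/w1.png

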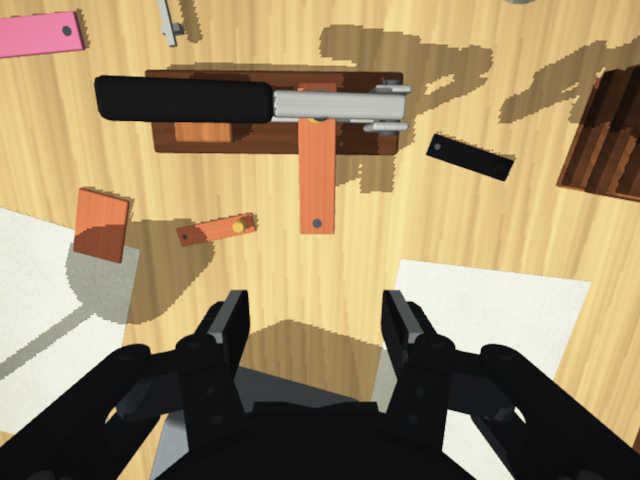

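View pics/s2.png

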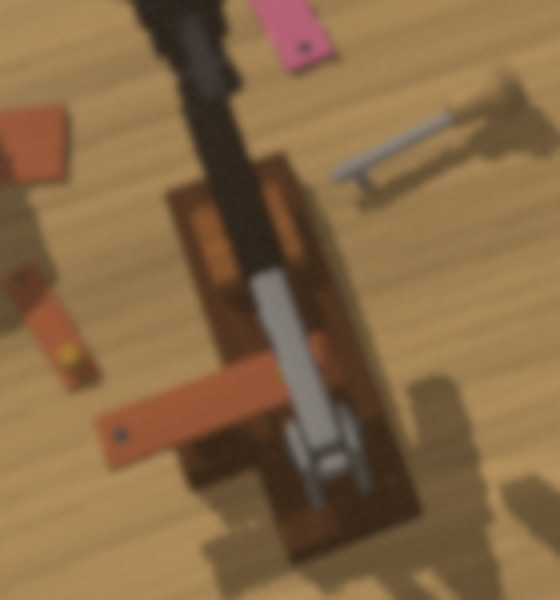

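The wrist view shows the tag's free end clear at (317,180), with the handle sprung open. The brass cap shows near (318,120) at about 66–68 mm, which fits a snapped stud. Next: grip, draw out, lift and check.

```bash
python3 - <<'E'
from h import *
q=down(np.radians(1.5)) 
env.movel([.580,-.331,.16],rot=q)
print(env.movel([.580,-.331,.122],velocity=.06,stop_force=10))
env.grip(.02,80);s=env.get_state();print(s['opening'],s['tcp_pos'],s['force'])
a=np.radians(1.5);p=np.array([.580,-.331,.122])
print(env.movel(p+[0,0,.002],velocity=.03))
p2=p+[.078*np.sin(a),-.078*np.cos(a),.002]
env.movel(p2,velocity=.07);print(env.get_state()['force'],env.get_state()['opening'])
env.movel(p2+[0,0,.12],velocity=.15)
s=env.get_state();print(s['time'],s['opening'],s['tcp_pos'],s['force'])
i,W=pts('wrist');cv2.imwrite('pics/w2.png',i);np.save('w2.npy',W)
h=cv2.cvtColor(i,cv2.COLOR_BGR2HSV);z=W[...,2]-s['tcp_pos'][2]
m=((h[...,0]<14)&(h[...,1]>110)&(z>-.09)&(z<-.04));P=W[m]
print(m.sum(),cv2.minAreaRect(P[:,:2].astype(np.float32)*1000),np.percentile(P[:,2],[5,50,95]))
g=(h[...,0]>14)&(h[...,0]<32)&(h[...,1]>90)&(z>-.09)&(z<-.03)
print('brass',g.sum(),np.percentile(W[g][:,2],[5,25,50,75,95]) if g.any() else '',W[g].mean(0))
# plane fit of the tag
A=np.c_[P[:,:2]-P[:,:2].mean(0),np.ones(len(P))];print('plane',np.linalg.lstsq(A,P[:,2],rcond=None)[0])
E
```

```text
False
0.02702747514001478 [ 0.58017813 -0.33116786  0.12266487] [-0.90654817  1.81797079  5.06091719]
False
[ 0.36431549 -0.23666083 -1.57322417] 0.027313194651110245
12.7667 0.027124558157080148 [ 0.58171706 -0.4083191   0.24279626] [ 0.04208769  1.11267409 -2.12403335]
18251 ((580.6085205078125, -367.62481689453125), (30.35382080078125, 119.80042266845703), 1.7127007246017456) [0.1786364  0.1799391  0.18111402]
brass 2683 [0.17937373 0.18566646 0.18695819 0.18780263 0.18901761] [ 0.57868443 -0.33136855  0.1865502 ]
plane [-8.46693170e-05 -1.25548384e-02  1.79927649e-01]
```

View pics/w2.png

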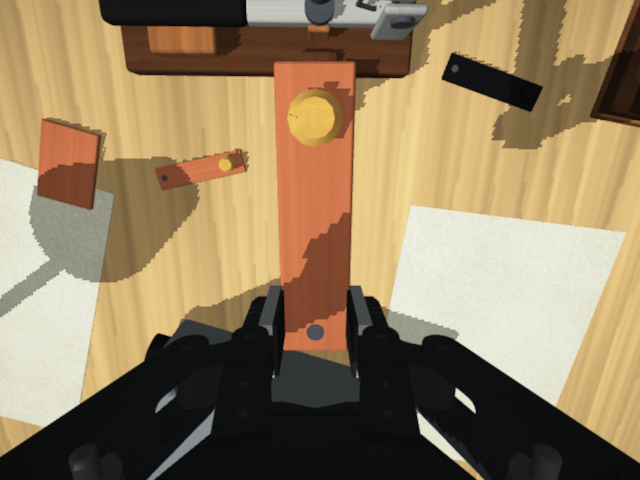

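The tag is held level. Its top is at 180 mm and the cap top at about 188 mm, so 13 mm above the underside: snapped home. Now to the tray.

```bash
python3 - <<'E'
from h import *
c=np.array([.562,.038]);t=np.radians(-8);q0=np.array(env.get_state()['qpos']);o=[]
for a in(t-np.pi/2,t+np.pi/2):
    tx=np.array([np.cos(a+np.pi/2),np.sin(a+np.pi/2)]);p=np.r_[c-.041*tx,.25]
    j=kin.inverse_kinematics(p,down(a))
    if j is not None:o.append((np.abs(np.array(j)-q0).max(),a,p))
print(o);_,a,p=min(o,key=lambda r:r[0]);q=down(a)
env.reach(p,q)
print(env.movel([p[0],p[1],.10],velocity=.12))
print(env.movel([p[0],p[1],.0745],velocity=.025,stop_force=5))
s=env.get_state();print(s['time'],s['tcp_pos'],s['force'])
env.grip(.045);env.dwell(.2)
env.movel([p[0],p[1],.12],velocity=.06)
env.movel([p[0],p[1],.24],velocity=.15)
ty=[np.cos(a),np.sin(a)]
tx=np.array([np.cos(a+np.pi/2),np.sin(a+np.pi/2)]);b=np.r_[p[:2]-.06*tx,.27]
try: env.reach(b,q)
except env.PlanningError: print('stay')
env.dwell(.2);print(env.get_state()['time'])
for n in('wrist','top'):
    i,W=pts(n);cv2.imwrite(f'pics/{n}3.png',i)
    h=cv2.cvtColor(i,cv2.COLOR_BGR2HSV);z=W[...,2]
    R=(np.hypot(W[...,0]-.562,W[...,1]-.038)<.09)&(z<.04)
    m=R&(h[...,0]<14)&(h[...,1]>110)&(i[...,2]>130);P=W[m]
    if m.sum()<50: continue
    print(n,m.sum(),cv2.minAreaRect(P[:,:2].astype(np.float32)*1000),np.percentile(P[:,2],[5,50,95]))
    g=R&(h[...,0]>14)&(h[...,0]<32)&(h[...,1]>90)&(i[...,2]>130);print(g.sum(),np.percentile(z[g],[5,50,95]) if g.any() else '')
E
```

```text
[(np.float64(2.0873704349893445), np.float64(-1.710422666954443), array([0.52139901, 0.0437061 , 0.25      ])), (np.float64(0.6075245901551795), np.float64(1.4311699866353502), array([0.60260099, 0.0322939 , 0.25      ]))]
False
True
16.6417 [0.60244067 0.03230797 0.07868977] [-1.99625607  0.26884545  7.23705227]
19.5333
wrist 4055 ((561.980224609375, 37.429622650146484), (29.811193466186523, 119.3408432006836), 82.05123901367188) [0.0102137  0.01146851 0.01275008]
2780 [-0.00069479  0.0007507   0.02073636]
top 863 ((563.13330078125, 37.298614501953125), (29.982433319091797, 122.49341583251953), 82.0713119506836) [0.0086594  0.01142366 0.01447045]
230 [-0.0015776   0.00250545  0.0215308 ]
```

View pics/wrist3.png

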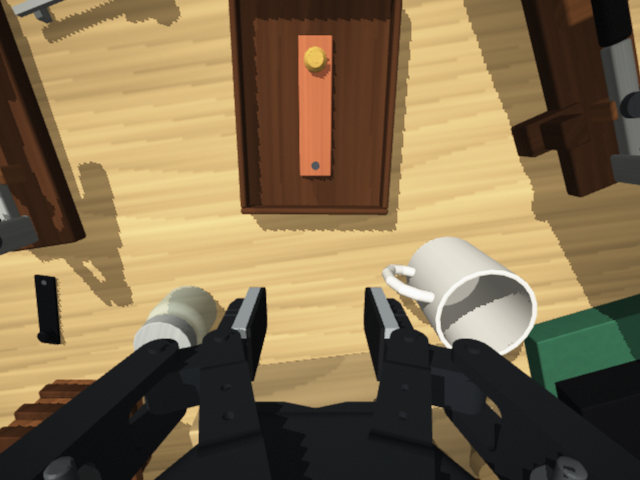

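The tag (315,105) lies flat in the middle of the tray, stud up at (315,60). Its top is at 11.5 mm, so it rests on the floor, and the gripper is clear. Handing in.

```bash
python3 -c "
from h import *
job.job_done()"
```

```text
the job is handed in; nothing more can be done
```

I pressed the right-hand pliers' handle down to its stop, with the fingertips at 98 mm and about 15 N, and let it spring open. I then drew the tag out level by 78 mm, laid it in the tray and handed the job in.

**Stud:** with the tag held up clear, the cap top stood about 8 mm above the tag's top face. That is 13 mm above the underside, which is the snapped height. In the tray the cap's 95th-percentile height was about 21 mm, which is 1–2 mm above the expected 19 mm. That mask also took in bare table, so I went by the close-up reading.

**Tag:** it lies stud up within about 1 mm of the tray's centre. Its top face is at 11.5 mm, so it is flat on the 6 mm floor.

**Robot:** the gripper was clear of everything. The last clock reading was 19.5 s of the 53 s allowed.

No check failed, and the hand-in gave no verdict.

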